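Stand the tall jar on the settling post and hold the spring lever at step three

TASK

Take the tallest of the three capped jars and set it down, upright, centred and without dropping it, on the narrow round post of the settling stand, and let go of it. Then press the stand's spring-return lever down past its first two steps to the third, without running it on to the bottom stop, and keep holding it there: finish with the lever still held down at the third step and the jar standing on the post. Leave the other jars and the carton where they are.

Things in the scene. Friction and masses are not known exactly. Their poses are not given: they have to be found in the camera images.
- jar_tall: the tallest jar: upright clear cylinder full of dark pills with a brass-coloured cap, 98 mm tall, body 46 mm in diameter up to 80 mm height, cap 44 mm in diameter above that; about 0.18 kg. Origin: centre of its underside, z up. It starts standing on the table, in a place swapped at random with the other two jars.
- jar_short: a bystander: the same kind of jar, 58 mm tall, 46 mm in diameter; origin at the centre of its underside
- jar_wide: a bystander: the same kind of jar, 62 mm tall, 60 mm in diameter; origin at the centre of its underside
- carton: a bystander: closed grey box 75 x 75 x 45 mm on the far side of the table; origin at the centre of its underside
- stand: the settling stand, fixed to the table: grey base plate 150 x 300 x 18 mm (x, y, z), origin at the centre of its underside. A white motor tower, 110 mm (x) by 90 mm (y), stands on it with its centre at y = -30 mm and its top at 130 mm. The post stands at y = +100 mm and the lever's pad at y = -125 mm, on either side of the tower.
- post_top (a point): centre of the flat rubber top of the post, a round support 32 mm in diameter (narrower than the jar), 70 mm above the table; z up, axes as the stand's
- lever_pad (a point): centre of the flat top of the lever's pad; it moves with the lever. The pad is a black rounded plate 36 mm (x) by 40 mm (y), 12 mm thick, sticking out at the -y side of the tower, its top 118 mm above the table when up. Its centre is 50 mm from the tower's face. Pressed straight down from above. Axes as the stand's.
- lever (a joint): metres the lever is pressed straight down: 0 is up, where a spring returns it whenever let go. Soft detents at 0.016, 0.032 and 0.048 (the three steps; ticks beside the slot are level with the pad's top at each); bottom stop at 0.060. It takes about 3 N at first, about 7 N at the third step, with a ripple of about 2.5 N between steps (at most 11 N before the stop).

How it is judged:
By the outcome, as a careful person would: the job done as asked, in the order asked, and still so for the second after the job is handed in, while the arm keeps its last pose, push and grip.
It also fails if it takes over 48 s, if anything falls off the work surface, if the arm or the gripper's body presses on something with over 40 N, if the wrist force passes 120 N, or if a joint passes its speed limit or range.

ROBOT

A 6-joint arm with a two-finger parallel gripper is mounted at the origin on the work surface. World frame = base frame: x ahead of the robot, y to its left, z up, the work surface at z = 0. Lengths are in mm, angles in rad, forces in N, time in s.
With the tool pointing down it reaches from about 400 to 925 mm from the base axis. Payload 12.5 kg.
Tool frame: the origin (TCP) lies midway between the tips of the shut fingers; the grasp point (between the pads) lies 19 mm behind it; z points along the fingers, y is the direction in which the jaws open and shut (so a half turn about z gives the same grasp; the last joint's range is limited). The gripper opens to 95 mm and grips with 3 to 60 N. Pads are 20 mm wide; open, the fingers measure 119 mm over their backs; the gripper's body (75 mm by 180 mm) begins 59 mm behind the grasp point.
Start: joints at [1.197, 0.491, 1.559, -0, 1.092, -0.106], TCP at [165.364, 602.745, 214.661] pointing down, gripper open.
Joint ranges: [-3.1, 3.1], [-0.84, 2.19], [0.05, 2.79], [-1.13, 4.28], [0.06, 2.93], [-2.69, 2.69]. Speed limits (rad/s): [2.22, 2.22, 2.79, 3.14, 3.14, 3.14].

INTERFACE

Orientations are given as [roll, pitch, yaw] about the fixed x, y, z axes, in that order (R = Rz(yaw) Ry(pitch) Rx(roll)).
In Python, from cell import env gives the robot as it stands.
- The arm moves only by the tool servo_tool, never from a script. Its argument "plan" is a list of rows, each a list of 7 numbers: the shift along the tool's x, y, z in m, then the turn, a rotation vector about the tool's x, y, z in degrees, then the opening in per cent of the stroke, from 0 (shut) to 100 (fully open). In form: [[dx, dy, dz, wx, wy, wz, jaw], ...]. A call has 1 to 8 rows; each row shifts and turns the pose as measured when the row begins, along the tool's axes as they then stand; what a row does not reach is not made up. A row lasts 1/12 s, in which the tool goes at most 41.7 mm and 7.16 degrees, less where a joint would pass 70% of its speed; a pose out of reach is approached as far as the arm can. A call is refused whole if a number of a shift passes 0.0417 or a number of a turn 7.16, either way. A call with a gripper value outside its range is refused whole. The fingers move at their own pace and stop on an object; the grip force is fixed at half the most. Time passes only in rows, so rows that do not move let the fingers close. It gives the time, the measured TCP pose, the force and the opening at its end, in the units of the state.
- env.state(): the state, without advancing time (a new reading comes with each control period).
- env.read_camera(name): name is "scene" or "top"; returns a dict with "img" (420x560x3 uint8, blue, green, red), "intrinsics" (3x3 intrinsics, pixels), "R" (3x3) and "t" (3): a world point X has camera coordinates R X + t. Camera axes: x right, y down, z forward; pixel columns grow to the right and rows downward; lengths in mm; the calibration is good to about 2 mm. A picture is of the moment at which its call begins. There is no depth.
- env.job_done(): hands the job in, once; it reports no verdict.
The state is a dict: "t": time; "joints": joint angles; "qvel": joint speeds; "tau": joint torques, N m; "eef_pos": TCP position; "tcp_rot": TCP orientation; "ft_force": force on the tool from outside, world axes, zero at the start; "moment": the same for the moment, N m; "opening": opening from 0.0 (shut) to 1.0 (fully open).
Only numpy, scipy, OpenCV 4.12 (cv2) and the standard library are available. Lean on these libraries where they do the work, as an engineer would, in place of code of your own. Each camera call takes 0.05 s, during which the arm holds its last target. There are 200 camera calls.

## Working session

There is one attempt and no reset: what is moved stays moved. The work goes in short steps, Python scripts to look and compute and a tool call to move; the robot and the scene stay as the last step left them, time stands still between calls to the robot, and variables do not carry over. Pictures are saved under pics/ and viewed, about 8 in all and at most 12, crops included, and the job is handed in when it is done.

Besides the shell and the picture viewer there is one more tool, called as name(argument=value, ...) on one line, values as JSON. servo_tool: Moves the arm, as the interface text tells. Its arguments: {"type":"object","properties":{"plan":{"type":"array","items":{"type":"array","items":{"type":"number"}}}},"required":["plan"]}

```bash
mkdir -p pics; ls
python3 - <<'E'
from cell import env
import cv2,pickle
s=env.state();print(s)
for n in("scene","top"):
    c=env.read_camera(n);cv2.imwrite(f"pics/{n}0.png",c["img"]);pickle.dump(c,open(f"{n}0.pkl","wb"))
    print(n,c["intrinsics"],c["R"],c["t"])
E
```

```text
pics
{'t': 0.0, 'joints': array([ 1.19738556e+00,  4.91568675e-01,  1.55947021e+00,  1.06329751e-05,
        1.09170976e+00, -1.05639572e-01]), 'qvel': array([ 5.37006012e-04,  6.74889207e-04, -1.77881327e-05, -9.73903652e-04,
        1.04815067e-04,  3.57476812e-04]), 'tau': array([-6.99496013e-04, -6.12645221e+01, -2.58168232e+01,  6.92623411e-02,
        4.82288003e-02, -1.21557200e-04]), 'eef_pos': array([165.2695251 , 602.48678938, 214.04894343]), 'tcp_rot': array([-3.14044410e+00, -1.31268987e-04,  2.87381648e+00]), 'ft_force': array([ 0.22355723, -0.24986459, -0.74450351]), 'moment': array([ 0.00118669, -0.05416253, -0.00544431]), 'opening': 0.9986972276005184}
scene [[542.69694735   0.         279.24554561]
 [  0.         542.69694735 209.59546989]
 [  0.           0.           1.        ]] [[-0.63376486  0.77352227  0.00232231]
 [ 0.5550246   0.45683167 -0.69516366]
 [-0.53878548 -0.43928136 -0.71884776]] [ 375.52359031 -288.72733493 1487.4929862 ]
top [[464.26865969   0.         286.21754679]
 [  0.         464.26865969 210.26598604]
 [  0.           0.           1.        ]] [[ 0.00727997 -0.99996279 -0.0046285 ]
 [-0.98393079 -0.00633733 -0.17843775]
 [ 0.17840178  0.00585314 -0.98394032]] [  56.2201419   622.29704805 1026.31884278]
```

View pics/scene0.png

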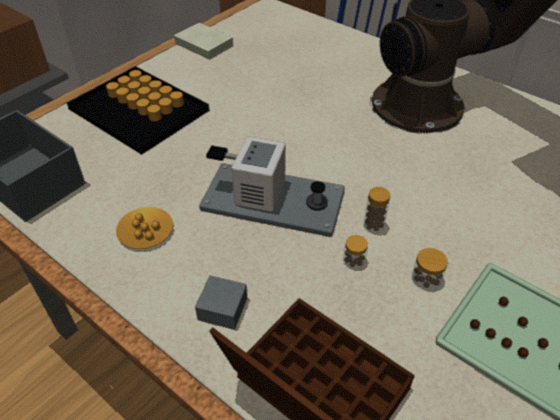

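View pics/top0.png

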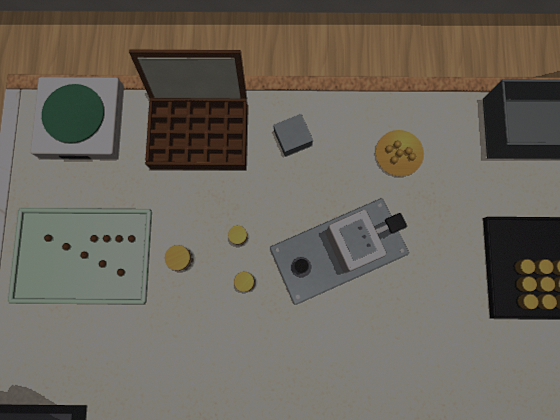

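The scene view shows the tall jar at about (377,208), the short one at (356,250), the wide one at (431,266), and the stand's post at (318,187). The pad is at (217,153). In the top view the tall jar's cap is at (244,282), the post at (301,267) and the pad at (396,223).

```bash
cat > h.py <<'E'
import numpy as np,cv2,pickle
def ray(c,u,v):
    d=np.linalg.inv(c["intrinsics"])@[u,v,1.]
    return -c["R"].T@c["t"], c["R"].T@d
def plane(c,u,v,z):
    o,d=ray(c,u,v); return o+d*(z-o[2])/d[2]
def tri(c1,p1,c2,p2):
    o,d=ray(c1,*p1);q,e=ray(c2,*p2)
    s=np.linalg.lstsq(np.c_[d,-e],q-o,rcond=None)[0]
    a,b=o+s[0]*d,q+s[1]*e; return (a+b)/2,np.linalg.norm(a-b)
def proj(c,X):
    x=c["R"]@np.asarray(X,float)+c["t"]; x=c["intrinsics"]@x; return x[:2]/x[2]
def blobs(m,mn=40):
    n,l,s,ce=cv2.connectedComponentsWithStats(m.astype(np.uint8))
    return [(ce[i].round(1),s[i][:5]) for i in range(1,n) if s[i][4]>mn]
E
python3 - <<'E'
from h import *
t=pickle.load(open("top0.pkl","rb"));s=pickle.load(open("scene0.pkl","rb"))
hsv=cv2.cvtColor(t["img"],cv2.COLOR_BGR2HSV)
m=cv2.inRange(hsv,(15,100,60),(35,255,255))
m[:, :160]=0;m[:,270:]=0;m[:200]=0
for ce,st in blobs(m):
    print("cap",ce,st,[plane(t,*ce,z).round(1) for z in (58,62,98)])
hs=cv2.cvtColor(s["img"],cv2.COLOR_BGR2HSV)
m=cv2.inRange(hs,(8,100,60),(35,255,255));m[:180]=0;m[:,:335]=0;m[290:]=0;m[:,450:]=0
for ce,st in blobs(m): print("scap",ce,st)
m=cv2.inRange(hsv,(0,0,0),(180,255,45));m[:200]=0;m[300:]=0;m[:,:270]=0;m[:,420:]=0
for ce,st in blobs(m,20): print("dark",ce,st,[plane(t,*ce,z).round(1) for z in(70,118)])
# base plate
g=t["img"].astype(int).max(2)
print(hsv[250,285],hsv[200,300],hsv[240,355],hsv[285,330])
cv2.imwrite("pics/crop.png",cv2.resize(t["img"][190:310,220:420],None,fx=4,fy=4,interpolation=cv2.INTER_CUBIC))
cv2.imwrite("pics/crops.png",cv2.resize(s["img"][130:270,195:395],None,fx=4,fy=4,interpolation=cv2.INTER_CUBIC))
E
```

```text
cap [236.9 234.5] [228 226  19  18 273] [array([564. , 173.8,  58. ]), array([563.5, 173.4,  62. ]), array([558.9, 169.3,  98. ])]
cap [176.9 257.2] [165 245  25  25 498] [array([510.8, 309.8,  58. ]), array([510.5, 308.8,  62. ]), array([507.7, 300.2,  98. ])]
cap [243.5 281.3] [234 272  20  20 318] [array([457.4, 156.1,  58. ]), array([457.3, 155.7,  62. ]), array([456.3, 152.2,  98. ])]
scap [378.8 196.5] [369 187  21  21 354]
scap [356.  244.8] [346 235  22  21 371]
scap [431.7 261.1] [417 248  31  28 672]
dark [395.2 222.8] [385 213  21  20 276] [array([ 591.8, -189.1,   70. ]), array([ 584.4, -178. ,  118. ])]
dark [299.8 266.2] [291 259  18  16 209] [array([491.6,  28.9,  70. ]), array([488.7,  30. , 118. ])]
[102  13  97] [ 19  16 129] [105  15 100] [105  15 103]
```

View pics/crop.png

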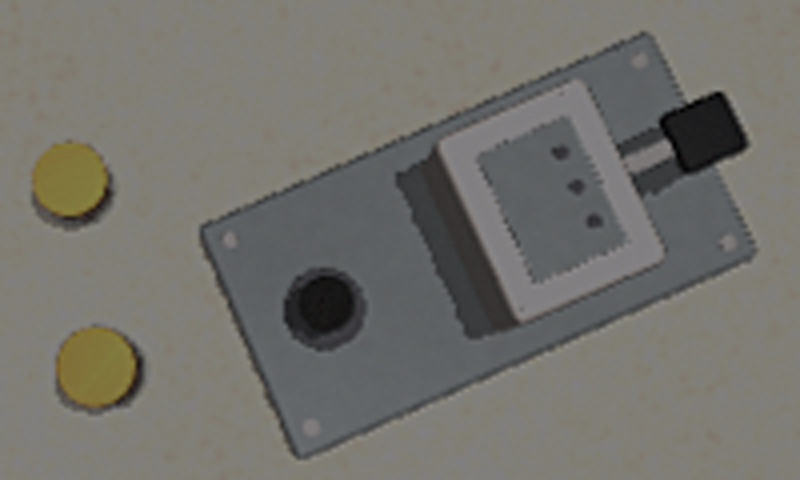

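View pics/crops.png

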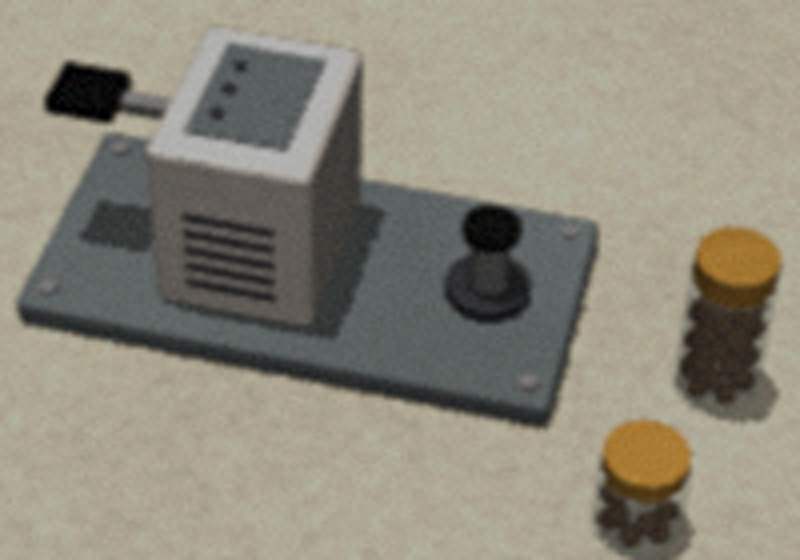

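The crops show the top-view post top at about (325,304) in crop pixels and the plate corners at (203,228), (648,35), (754,255) and (300,457). The pad top is at (704,132). In the scene crop the post top is at (491,228) and the tall jar's cap top at (738,254).

Run:
```python
from h import *
t=pickle.load(open("top0.pkl","rb"));s=pickle.load(open("scene0.pkl","rb"))
T=lambda u,v:((u+.5)/4-.5+220,(v+.5)/4-.5+190)
S=lambda u,v:((u+.5)/4-.5+195,(v+.5)/4-.5+130)
C=np.array([plane(t,*T(*p),18)[:2] for p in[(203,228),(648,35),(754,255),(300,457)]])
print(C.round(1));print([np.linalg.norm(C[i]-C[i-1]).round(1) for i in range(4)])
cen=C.mean(0)
ey=(C[0]-C[1])+(C[3]-C[2]); 
yaw=np.arctan2(ey[1],ey[0])-np.pi/2; R=np.array([[np.cos(yaw),-np.sin(yaw)],[np.sin(yaw),np.cos(yaw)]])
print("cen",cen,"yaw",yaw)
print("post from plate",cen+R@[0,100],"pad",cen+R@[0,-125])
print("post top view",plane(t,*T(325,304),70),"scene",plane(s,*S(491,228),70),tri(t,T(325,304),s,S(491,228)))
print("pad top",plane(t,*T(704,132),118),"scene",plane(s,*S(91,86),118))
print("jar top",plane(t,*T(96,367),98),"scene",plane(s,*S(738,254),98),tri(t,T(96,367),s,S(738,254)))
print("short",plane(t,*T(69,178),58),"scene",plane(s,*S(647,451),58))
```

```text
[[ 540.6   97.8]
 [ 659.6 -170.3]
 [ 526.7 -229.2]
 [ 407.3   39.5]]
[np.float64(145.4), np.float64(293.3), np.float64(145.3), np.float64(294.1)]
cen [533.55447022 -65.5479015 ] yaw 0.41799681780564435
post from plate [492.96141496  25.84249112] pad [ 584.2957893  -179.78589228]
post top view [492.89076754  26.47685652  70.        ] scene [497.41503784  26.98111641  70.        ] (array([493.60690603,  25.56903672,  66.16851303]), np.float64(1.8776356404580408))
pad top [ 584.79273767 -178.91099505  118.        ] scene [ 587.17353772 -176.25886832  118.        ]
jar top [456.15117056 151.94973101  98.        ] scene [457.64074389 151.81154198  98.        ] (array([456.37832486, 151.68476959,  96.9267378 ]), np.float64(0.8332928955107797))
short [564.88126102 173.90120664  58.        ] scene [565.84411155 173.58112636  58.        ]
```

servo_tool(plan=[[-0.0285, -0.0255, 0, 0, 0, 0, 100], [-0.0285, -0.0255, 0, 0, 0, 0, 100], [-0.0285, -0.0255, 0, 0, 0, 0, 100], [-0.0285, -0.0255, 0, 0, 0, 0, 100], [-0.0285, -0.0255, 0, 0, 0, 0, 100], [-0.0285, -0.0255, 0, 0, 0, 0, 100], [-0.0285, -0.0255, 0, 0, 0, 0, 100], [-0.0285, -0.0255, 0, 0, 0, 0, 100]])

```text
t: 0.77
eef_pos: [332.5, 339.4, 210.9]
tcp_rot: [-3.138, -0.002, 2.884]
ft_force: [1.0, 1.4, -0.1]
opening: 1.001
```

servo_tool(plan=[[-0.028, -0.025, 0, 0, 0, 0, 100], [-0.028, -0.025, 0, 0, 0, 0, 100], [-0.028, -0.025, 0, 0, 0, 0, 100], [-0.028, -0.025, 0, 0, 0, 0, 100], [-0.028, -0.025, 0, 0, 0, 0, 100], [-0.015, -0.013, 0, 0, 0, 0, 100], [0, 0, 0, 0, 0, 0, 100], [0, 0, 0, 0, 0, 0, 100]])

```text
t: 1.43
eef_pos: [453.5, 150.7, 210.3]
tcp_rot: [-3.137, -0.003, 2.877]
ft_force: [-0.1, -0.5, -0.2]
opening: 1.001
```

```bash
cat > d.py <<'E'
from cell import env
import numpy as np,sys
from scipy.spatial.transform import Rotation as Ro
s=env.state();p=s["eef_pos"];R=Ro.from_euler("xyz",s["tcp_rot"])
g=np.array(eval(sys.argv[1]),float)
yaw=float(sys.argv[2]) if len(sys.argv)>2 else s["tcp_rot"][2]
print("t",s["t"],"pos",p.round(1),"rot",s["tcp_rot"].round(4),"F",s["ft_force"].round(1),"open",round(s["opening"],3))
print("tool shift mm",R.inv().apply(g-p).round(1),"turn deg",np.degrees((R.inv()*Ro.from_euler("xyz",[np.pi,0,yaw])).as_rotvec()).round(2),"j",s["joints"].round(2))
E
python3 d.py "[456.5,152,130]"
```

```text
t 1.4333 pos [453.5 150.7 210.3] rot [-3.1366e+00 -2.8000e-03  2.8772e+00] F [-0.1 -0.5 -0.2] open 1.001
tool shift mm [-2.8  2.4 80.3] turn deg [-0.29 -0.16  0.  ] j [ 0.18  0.29  1.91 -0.    0.95 -1.12]
```

servo_tool(plan=[[-0.003, 0.002, 0.03, -0.3, -0.15, 0, 100], [0, 0, 0.035, 0, 0, 0, 100], [0, 0, 0.035, 0, 0, 0, 100], [0, 0, 0.035, 0, 0, 0, 100], [0, 0, 0.025, 0, 0, 0, 100], [0, 0, 0.01, 0, 0, 0, 100], [0, 0, 0, 0, 0, 0, 100], [0, 0, 0, 0, 0, 0, 100]])

```text
t: 2.1
eef_pos: [454.8, 158.1, 35.0]
tcp_rot: [3.139, 0.003, 2.883]
ft_force: [-0.2, 0.5, 0.2]
opening: 1.0
```

```bash
python3 d.py "[456.5,152,31]" 2.874
```

```text
t 2.1 pos [454.8 158.1  35. ] rot [3.1389e+00 3.1000e-03 2.8825e+00] F [-0.2  0.5  0.2] open 1.0
tool shift mm [-3.2 -5.4  4. ] turn deg [0.16 0.18 0.49] j [ 0.2   0.57  2.07  0.    0.49 -1.12]
```

servo_tool(plan=[[-0.003, -0.005, 0.004, 0.15, 0.15, 0.5, 100], [0, 0, 0, 0, 0, 0, 100], [0, 0, 0, 0, 0, 0, 100]])

```text
t: 2.35
eef_pos: [457.0, 153.4, 32.8]
tcp_rot: [3.14, 0.003, 2.875]
ft_force: [-0.2, -0.0, -0.9]
opening: 1.001
```

```bash
python3 d.py "[456.5,152,31]" 2.874
```

```text
t 2.35 pos [457.  153.4  32.8] rot [3.1404e+00 2.9000e-03 2.8750e+00] F [-0.2 -0.  -0.9] open 1.001
tool shift mm [ 0.1 -1.5  1.8] turn deg [0.07 0.16 0.05] j [ 0.19  0.58  2.07 -0.    0.49 -1.12]
```

servo_tool(plan=[[0, -0.0015, 0, 0, 0.15, 0, 60], [0, 0, 0, 0, 0, 0, 20], [0, 0, 0, 0, 0, 0, 20], [0, 0, 0, 0, 0, 0, 20], [0, 0, 0, 0, 0, 0, 20], [0, 0, 0, 0, 0, 0, 20]])

```text
t: 2.85
eef_pos: [457.8, 151.8, 35.4]
tcp_rot: [3.138, 0.005, 2.874]
ft_force: [-0.2, 1.0, -0.1]
opening: 0.637
```

```bash
python3 d.py "[456.5,152,31]" 2.874
```

```text
t 2.85 pos [457.8 151.8  35.4] rot [3.1382 0.0045 2.8742] F [-0.2  1.  -0.1] open 0.637
tool shift mm [ 1.4 -0.2  4.4] turn deg [0.2  0.26 0.01] j [ 0.18  0.57  2.07  0.    0.49 -1.12]
```

servo_tool(plan=[[0.001, 0, 0.003, 0.2, 0.2, 0, 20], [0, 0, 0, 0, 0, 0, 20], [0, 0, 0, 0, 0, 0, 20], [0, 0, 0, 0, 0, 0, 20], [0, 0, 0, 0, 0, 0, 20]])

```text
t: 3.27
eef_pos: [456.9, 152.1, 32.4]
tcp_rot: [-3.141, 0.001, 2.874]
ft_force: [0.4, -0.3, 1.2]
opening: 0.481
```

```bash
python3 d.py "[456.5,152,31]" 2.874
```

```text
t 3.2667 pos [456.9 152.1  32.4] rot [-3.1411e+00  1.0000e-03  2.8743e+00] F [ 0.4 -0.3  1.2] open 0.481
tool shift mm [ 0.4 -0.2  1.4] turn deg [-0.03  0.06  0.02] j [ 0.18  0.58  2.07 -0.    0.49 -1.12]
```

servo_tool(plan=[[0, 0, 0, 0, 0, 0, 20], [0, 0, 0, 0, 0, 0, 20], [0, 0, -0.015, 0, 0, 0, 20], [0, 0, -0.03, 0, 0, 0, 20], [0, 0, -0.03, 0, 0, 0, 20], [0, 0, -0.03, 0, 0, 0, 20], [0, 0, -0.015, 0, 0, 0, 20], [0, 0, 0, 0, 0, 0, 20]])

```text
t: 3.93
eef_pos: [455.1, 152.0, 154.7]
tcp_rot: [-3.138, -0.006, 2.874]
ft_force: [-0.2, -0.1, -2.1]
opening: 0.483
```

```bash
python3 d.py "[493.5,26.2,150]" 2.874
```

```text
t 3.9333 pos [455.1 152.  154.7] rot [-3.1379 -0.0062  2.8742] F [-0.2 -0.1 -2.1] open 0.483
tool shift mm [ -70.3 -111.1    4.7] turn deg [-0.21 -0.35  0.01] j [ 0.18  0.37  1.97 -0.    0.81 -1.12]
```

servo_tool(plan=[[-0.007, -0.011, 0, -0.2, -0.35, 0, 20], [-0.014, -0.022, 0, 0, 0, 0, 20], [-0.014, -0.022, 0, 0, 0, 0, 20], [-0.014, -0.022, 0, 0, 0, 0, 20], [-0.012, -0.019, 0, 0, 0, 0, 20], [-0.007, -0.011, 0, 0, 0, 0, 20], [0, 0, 0, 0, 0, 0, 20], [0, 0, 0, 0, 0, 0, 20]])

```text
t: 4.6
eef_pos: [491.1, 26.4, 146.8]
tcp_rot: [-3.141, -0.007, 2.876]
ft_force: [-1.1, -0.0, -2.8]
opening: 0.481
```

```bash
python3 d.py "[493.5,26.2,112]" 2.874
python3 - <<'E'
from cell import env
import cv2,pickle,numpy as np
s=env.read_camera("scene");t=env.read_camera("top")
pickle.dump(s,open("scene1.pkl","wb"));pickle.dump(t,open("top1.pkl","wb"))
f=lambda i,y,x:cv2.resize(i[y:y+130,x:x+130],None,fx=3,fy=3,interpolation=cv2.INTER_CUBIC)
cv2.imwrite("pics/c1.png",np.hstack([f(s["img"],100,250),f(t["img"],200,230)]))
E
```

```text
t 4.6 pos [491.1  26.4 146.8] rot [-3.1407 -0.0068  2.8765] F [-1.1 -0.  -2.8] open 0.481
tool shift mm [-2.6  0.5 34.8] turn deg [-0.05 -0.39  0.14] j [-0.08  0.4   1.95  0.    0.8  -1.39]
```

View pics/c1.png

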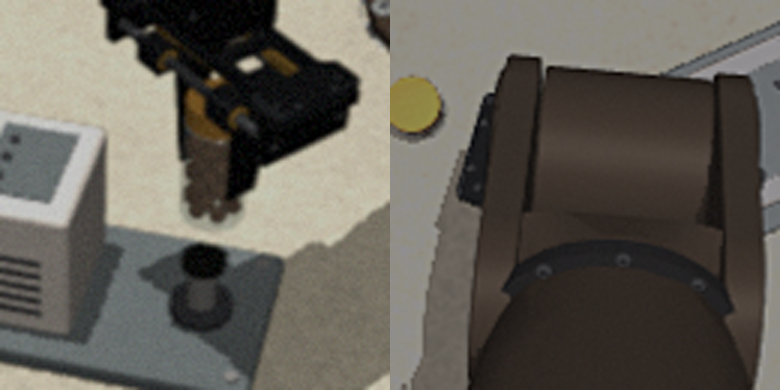

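The scene crop shows the held jar upright with its underside near crop (212,208), above the post top at (202,258). The arm hides it in the top view.

```bash
python3 - <<'E'
from h import *
s=pickle.load(open("scene1.pkl","rb"))
P=lambda X:((proj(s,X)-[250,100]+.5)*3-.5).round(1)
b=np.array([491.1,26.4,114.4])
print("bottom",P(b),"front/sides",P(b+[23,0,0]),P(b+[0,23,0]),P(b+[0,-23,0]))
e=s["R"][0,:2]/np.hypot(*s["R"][0,:2])*23
f=-s["R"][2,:2]/np.hypot(*s["R"][2,:2])*23
for h,n in((0,"bot"),(55,"z55")):
  q=b+[0,0,h];print(n,"L",P(q-[*e,0]),"R",P(q+[*e,0]),"near",P(q+[*f,0]))
print("post",P([493.5,26.2,70]),"L/R",P(np.array([493.5,26.2,70])-[*(e*16/23),0]),P(np.array([493.5,26.2,70])+[*(e*16/23),0]))
E
python3 - <<'E'
import cv2
im=cv2.imread("pics/c1.png")[120:330,130:290]
cv2.imwrite("pics/c1z.png",cv2.resize(im,None,fx=3,fy=2.8))
E
```

```text
bottom [211.3 209.2] front/sides [191.4 226.5] [238.3 223.4] [184.7 195.3]
bot L [178.1 209.1] R [244.4 209.3] near [212.9 231.7]
z55 L [181.5 147.6] R [250.3 147.8] near [217.7 170.1]
post [205.5 257.5] L/R [183.1 257.4] [228.  257.5]
```

View pics/c1z.png

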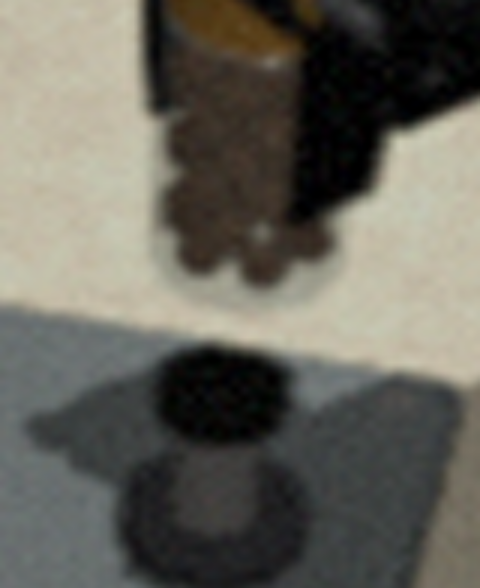

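servo_tool(plan=[[-0.003, 0, 0.01, -0.05, -0.4, 0.1, 20], [0, 0, 0.015, 0, 0, 0, 20], [0, 0, 0.008, 0, 0, 0, 20], [0, 0, 0, 0, 0, 0, 20], [0, 0, 0, 0, 0, 0, 20]])

```text
t: 5.12
eef_pos: [492.7, 30.3, 112.4]
tcp_rot: [3.141, -0.0, 2.881]
ft_force: [-0.6, -0.5, -2.0]
opening: 0.481
```

```bash
python3 d.py "[494.7,26.3,104]" 2.874
```

```text
t 5.1167 pos [492.7  30.3 112.4] rot [ 3.1414e+00 -2.0000e-04  2.8805e+00] F [-0.6 -0.5 -2. ] open 0.481
tool shift mm [-3.  -3.3  8.4] turn deg [ 0.01 -0.01  0.37] j [-0.07  0.45  1.99  0.    0.71 -1.38]
```

servo_tool(plan=[[-0.003, -0.0035, 0.003, 0, 0, 0.35, 20], [0, 0, 0.002, 0, 0, 0, 20], [0, 0, 0, 0, 0, 0, 20], [0, 0, 0, 0, 0, 0, 20]])

```text
t: 5.45
eef_pos: [495.3, 26.5, 108.2]
tcp_rot: [3.141, 0.001, 2.875]
ft_force: [-0.3, -0.2, -1.8]
opening: 0.48
```

```bash
python3 d.py "[494.7,26.3,103]" 2.874
```

```text
t 5.45 pos [495.3  26.5 108.2] rot [3.1410e+00 1.4000e-03 2.8751e+00] F [-0.3 -0.2 -1.8] open 0.48
tool shift mm [ 0.6 -0.3  5.2] turn deg [0.03 0.08 0.06] j [-0.08  0.46  1.98  0.    0.7  -1.38]
```

Lower in small steps and watch the force.

servo_tool(plan=[[0, 0, 0.002, 0, 0, 0, 20], [0, 0, 0.002, 0, 0, 0, 20], [0, 0, 0.001, 0, 0, 0, 20], [0, 0, 0, 0, 0, 0, 20]])

```text
t: 5.78
eef_pos: [495.6, 26.3, 103.5]
tcp_rot: [3.141, 0.003, 2.875]
ft_force: [-0.1, -0.5, -1.8]
opening: 0.48
```

```bash
python3 d.py "[494.7,26.3,102.4]" 2.874
```

```text
t 5.7833 pos [495.6  26.3 103.5] rot [3.1407e+00 2.7000e-03 2.8747e+00] F [-0.1 -0.5 -1.8] open 0.48
tool shift mm [ 0.9 -0.3  1.1] turn deg [0.05 0.16 0.04] j [-0.08  0.47  1.99  0.    0.68 -1.38]
```

servo_tool(plan=[[0.001, 0, 0.001, 0.05, 0.15, 0, 20], [0, 0, 0.001, 0, 0, 0, 20], [0, 0, 0.0005, 0, 0, 0, 20]])

```text
t: 6.03
eef_pos: [494.7, 26.6, 102.4]
tcp_rot: [-3.142, 0.001, 2.875]
ft_force: [-2.0, -0.7, 3.5]
opening: 0.485
```

```bash
python3 d.py "[494.7,26.3,102.4]" 2.874
```

```text
t 6.0333 pos [494.7  26.6 102.4] rot [-3.1415e+00  9.0000e-04  2.8748e+00] F [-2.  -0.7  3.5] open 0.485
tool shift mm [-0.  -0.3 -0. ] turn deg [-0.    0.05  0.05] j [-0.08  0.47  1.99 -0.    0.68 -1.38]
```

servo_tool(plan=[[0, 0, 0, 0, 0, 0, 55], [0, 0, 0, 0, 0, 0, 60], [0, 0, 0, 0, 0, 0, 70], [0, 0, 0, 0, 0, 0, 80], [0, 0, 0, 0, 0, 0, 80], [0, 0, 0, 0, 0, 0, 80]])

```text
t: 6.53
eef_pos: [495.0, 26.6, 102.8]
tcp_rot: [3.141, 0.002, 2.875]
ft_force: [0.0, -0.3, -0.3]
opening: 0.79
```

```bash
python3 d.py "[494.7,26.3,220]" 2.874;python3 - <<'E'
from cell import env
import cv2,pickle,numpy as np
s=env.read_camera("scene")
cv2.imwrite("pics/c2.png",cv2.resize(s["img"][100:230,250:380],None,fx=4,fy=4,interpolation=cv2.INTER_CUBIC))
E
```

```text
t 6.5333 pos [495.   26.6 102.8] rot [3.1415e+00 1.9000e-03 2.8749e+00] F [ 0.  -0.3 -0.3] open 0.79
tool shift mm [   0.    -0.4 -117.2] turn deg [0.01 0.11 0.05] j [-0.08  0.47  1.99 -0.    0.68 -1.38]
```

View pics/c2.png

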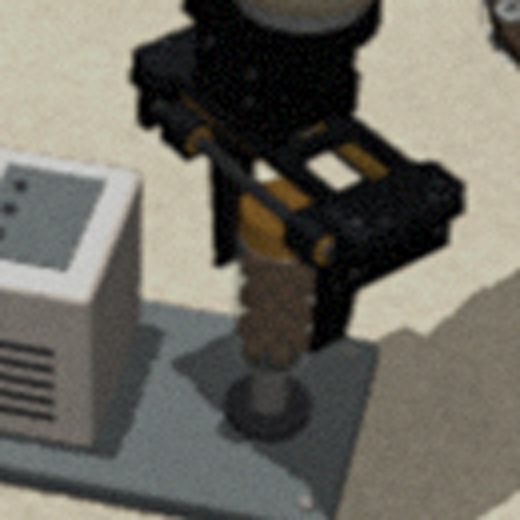

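The jar stands upright and centred on the post with the fingers open, at crop (273,290). I'll lift away slowly.

servo_tool(plan=[[0, 0, -0.01, 0, 0, 0, 80], [0, 0, -0.015, 0, 0, 0, 80], [0, 0, -0.015, 0, 0, 0, 80], [0, 0, -0.015, 0, 0, 0, 80], [0, 0, -0.015, 0, 0, 0, 80], [0, 0, -0.015, 0, 0, 0, 80], [0, 0, -0.02, 0, 0, 0, 80], [0, 0, -0.02, 0, 0, 0, 80]])

```text
t: 7.25
eef_pos: [492.9, 26.8, 234.1]
tcp_rot: [-3.14, -0.005, 2.875]
ft_force: [0.5, -0.5, 0.3]
opening: 0.8
```

```bash
python3 d.py "[585.5,-178.5,220]" 2.874
```

```text
t 7.25 pos [492.9  26.8 234.1] rot [-3.1404 -0.0049  2.8747] F [ 0.5 -0.5  0.3] open 0.8
tool shift mm [-143.6 -173.5   13.6] turn deg [-0.07 -0.28  0.04] j [-0.08  0.28  1.84 -0.    1.02 -1.38]
```

servo_tool(plan=[[-0.009, -0.011, -0.005, 0, -0.25, 0, 80], [-0.019, -0.023, 0, 0, 0, 0, 50], [-0.019, -0.023, 0, 0, 0, 0, 0], [-0.019, -0.023, 0, 0, 0, 0, 0], [-0.019, -0.023, 0, 0, 0, 0, 0], [-0.019, -0.023, 0, 0, 0, 0, 0], [-0.015, -0.018, 0, 0, 0, 0, 0], [-0.009, -0.011, 0, 0, 0, 0, 0]])

```text
t: 7.92
eef_pos: [579.1, -166.9, 247.6]
tcp_rot: [-3.141, 0.01, 2.88]
ft_force: [-0.4, 0.1, 0.4]
opening: 0.362
```

servo_tool(plan=[[0, 0, 0, 0, 0, 0, 0], [0, 0, 0, 0, 0, 0, 0]])

```text
t: 8.08
eef_pos: [579.5, -171.1, 246.5]
tcp_rot: [-3.141, 0.01, 2.877]
ft_force: [0.3, 0.5, -0.1]
opening: 0.229
```

```bash
python3 d.py "[586,-178.5,150]" 2.874
```

```text
t 8.0833 pos [ 579.5 -171.1  246.5] rot [-3.1405  0.0096  2.8767] F [ 0.3  0.5 -0.1] open 0.229
tool shift mm [-7.3 -5.3 96.6] turn deg [-0.06  0.55  0.15] j [-0.4   0.43  1.58  0.    1.13 -1.7 ]
```

servo_tool(plan=[[-0.007, -0.005, 0.015, 0, 0.5, 0.1, 0], [0, 0, 0.02, 0, 0, 0, 0], [0, 0, 0.02, 0, 0, 0, 0], [0, 0, 0.02, 0, 0, 0, 0], [0, 0, 0.013, 0, 0, 0, 0], [0, 0, 0, 0, 0, 0, 0], [0, 0, 0, 0, 0, 0, 0]])

```text
t: 8.67
eef_pos: [583.1, -175.0, 156.8]
tcp_rot: [-3.141, 0.001, 2.878]
ft_force: [-1.1, -0.8, 0.7]
opening: 0.003
```

```bash
python3 d.py "[586,-178.5,120]" 2.874;python3 - <<'E'
from cell import env
import cv2,pickle,numpy as np
s=env.read_camera("scene");t=env.read_camera("top")
pickle.dump(s,open("scene3.pkl","wb"));pickle.dump(t,open("top3.pkl","wb"))
f=lambda i,y,x:cv2.resize(i[y:y+150,x:x+160],None,fx=2.5,fy=2.5,interpolation=cv2.INTER_CUBIC)
cv2.imwrite("pics/c3.png",np.hstack([f(s["img"],80,190),f(t["img"],180,270)]))
E
```

```text
t 8.6667 pos [ 583.1 -175.   156.8] rot [-3.1405e+00  1.4000e-03  2.8777e+00] F [-1.1 -0.8  0.7] open 0.003
tool shift mm [-3.6 -2.5 36.8] turn deg [-0.06  0.08  0.21] j [-0.4   0.53  1.66 -0.    0.95 -1.71]
```

View pics/c3.png

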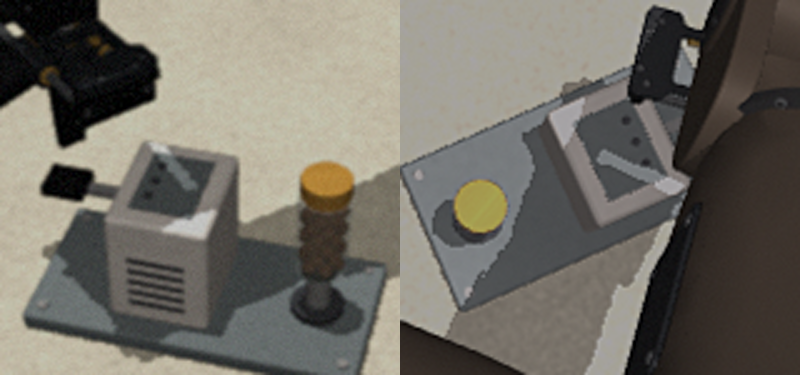

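The jar stands upright on the post: its cap is at scene crop (327,187), and in the top view it is centred over the plate at crop (480,207). The shut fingers are over the pad at scene crop (67,183). I'll turn the gripper so that its long side runs along the tower face and clears the tower.

servo_tool(plan=[[-0.0035, -0.0025, 0, 0, 0, 6.5, 0], [0, 0, 0, 0, 0, 6.5, 0], [0, 0, 0, 0, 0, 6.5, 0], [0, 0, 0, 0, 0, 6.5, 0], [0, 0, 0, 0, 0, 6.5, 0], [0, 0, 0, 0, 0, 6.5, 0], [0, 0, 0, 0, 0, 6.5, 0], [0, 0, 0, 0, 0, 5, 0]])

```text
t: 9.43
eef_pos: [589.0, -178.5, 168.0]
tcp_rot: [3.13, 0.013, 1.96]
ft_force: [-0.2, -0.4, -0.3]
opening: 0.004
```

servo_tool(plan=[[0, 0, 0, 0, 0, 0, 0], [0, 0, 0, 0, 0, 0, 0]])

```text
t: 9.6
eef_pos: [589.6, -178.5, 170.4]
tcp_rot: [3.128, 0.015, 1.958]
ft_force: [0.2, 0.8, -0.2]
opening: 0.004
```

```bash
python3 d.py "[586,-178.5,122]" 1.989
```

```text
t 9.6 pos [ 589.6 -178.5  170.4] rot [3.1279 0.015  1.9581] F [ 0.2  0.8 -0.2] open 0.004
tool shift mm [ 2.1 -4.  48.3] turn deg [ 0.77  0.87 -1.76] j [-0.4   0.52  1.65 -0.    0.96 -0.79]
```

servo_tool(plan=[[0.002, -0.004, 0.01, 0.75, 0.85, -1.7, 0], [0, 0, 0.015, 0, 0, 0, 0], [0, 0, 0.012, 0, 0, 0, 0], [0, 0, 0.004, 0, 0, 0, 0], [0, 0, 0, 0, 0, 0, 0]])

```text
t: 10.02
eef_pos: [586.5, -178.5, 131.2]
tcp_rot: [3.138, 0.004, 2.003]
ft_force: [0.0, 0.8, -0.3]
opening: 0.007
```

```bash
python3 d.py "[586,-178.5,118]" 1.989
```

```text
t 10.0167 pos [ 586.5 -178.5  131.2] rot [3.1376 0.0044 2.0031] F [ 0.   0.8 -0.3] open 0.007
tool shift mm [ 0.2 -0.5 13.2] turn deg [0.23 0.25 0.81] j [-0.4   0.56  1.68  0.    0.89 -0.84]
```

servo_tool(plan=[[0, 0, 0.006, 0.2, 0.25, 0.5, 0], [0, 0, 0.006, 0, 0, 0, 0], [0, 0, 0.004, 0, 0, 0, 0], [0, 0, 0.004, 0, 0, 0, 0]])

```text
t: 10.35
eef_pos: [587.2, -178.7, 111.8]
tcp_rot: [3.14, 0.001, 1.995]
ft_force: [-3.0, 1.3, 4.9]
opening: 0.007
```

servo_tool(plan=[[0, 0, 0.005, 0, 0, 0, 0], [0, 0, 0.005, 0, 0, 0, 0], [0, 0, 0.005, 0, 0, 0, 0]])

```text
t: 10.6
eef_pos: [587.2, -178.7, 96.9]
tcp_rot: [3.14, 0.002, 1.996]
ft_force: [-2.0, -0.0, 8.5]
opening: 0.008
```

servo_tool(plan=[[0, 0, 0.005, 0, 0, 0, 0], [0, 0, 0.005, 0, 0, 0, 0]])

```text
t: 10.77
eef_pos: [587.2, -178.7, 86.7]
tcp_rot: [3.139, 0.002, 1.996]
ft_force: [-2.7, -0.0, 6.1]
opening: 0.003
```

```bash
python3 d.py "[586,-178.5,70]" 1.989
```

```text
t 10.7667 pos [ 587.2 -178.7   86.7] rot [3.1393e+00 2.1000e-03 1.9961e+00] F [-2.7 -0.   6.1] open 0.003
tool shift mm [ 0.7 -1.1 16.7] turn deg [0.13 0.12 0.4 ] j [-0.4   0.62  1.71  0.    0.81 -0.83]
```

servo_tool(plan=[[0, -0.001, 0.004, 0, 0, 0, 0], [0, 0, 0.003, 0, 0, 0, 0]])

```text
t: 10.93
eef_pos: [587.3, -178.7, 79.7]
tcp_rot: [3.137, 0.003, 1.996]
ft_force: [-6.0, -1.1, 8.5]
opening: 0.007
```

servo_tool(plan=[[0, 0, 0.003, 0, 0, 0, 0], [0, 0, 0.002, 0, 0, 0, 0]])

```text
t: 11.1
eef_pos: [587.2, -178.8, 74.5]
tcp_rot: [3.137, 0.003, 1.996]
ft_force: [-2.5, -0.5, 5.9]
opening: 0.005
```

servo_tool(plan=[[0, 0, 0.002, 0, 0, 0, 0], [0, 0, 0.001, 0, 0, 0, 0]])

```text
t: 11.27
eef_pos: [587.3, -178.7, 71.2]
tcp_rot: [3.137, 0.003, 1.996]
ft_force: [-1.9, -0.1, 6.7]
opening: 0.005
```

```bash
python3 d.py "[586,-178.5,70]" 1.989
```

```text
t 11.2667 pos [ 587.3 -178.7   71.2] rot [3.137  0.0034 1.9963] F [-1.9 -0.1  6.7] open 0.005
tool shift mm [ 0.7 -1.   1.2] turn deg [0.27 0.19 0.42] j [-0.4   0.64  1.72  0.    0.77 -0.83]
```

servo_tool(plan=[[0, 0, 0.0012, 0, 0, 0, 0], [0, 0, 0, 0, 0, 0, 0], [0, 0, 0, 0, 0, 0, 0]])

```text
t: 11.52
eef_pos: [587.3, -178.7, 70.2]
tcp_rot: [3.137, 0.004, 1.996]
ft_force: [-2.3, 1.0, 8.3]
opening: 0.003
```

```bash
python3 d.py "[586,-178.5,70]" 1.989;python3 - <<'E'
from cell import env
import cv2,pickle,numpy as np
from h import proj
s=env.read_camera("scene");t=env.read_camera("top")
f=lambda i,y,x:cv2.resize(i[y:y+150,x:x+160],None,fx=2.5,fy=2.5,interpolation=cv2.INTER_CUBIC)
cv2.imwrite("pics/c4.png",np.hstack([f(s["img"],80,190),f(t["img"],180,270)]))
print(((proj(s,[586,-178.5,70])-[190,80])*2.5).round(), ((proj(s,[586,-178.5,118])-[190,80])*2.5).round())
E
```

```text
t 11.5167 pos [ 587.3 -178.7   70.2] rot [3.1368 0.0036 1.9965] F [-2.3  1.   8.3] open 0.003
tool shift mm [ 0.7 -1.   0.2] turn deg [0.28 0.21 0.43] j [-0.4   0.64  1.72  0.    0.77 -0.83]
[ 72. 218.] [ 67. 176.]
```

View pics/c4.png

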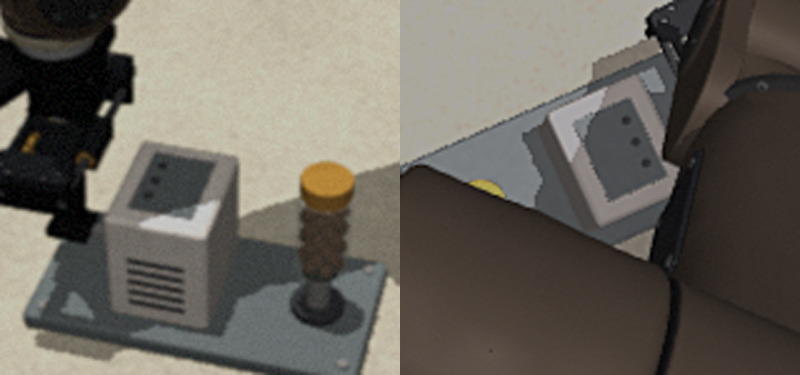

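The pad is down beneath the fingertips at scene crop (75,222), near the projected third-step position (72,218). The jar has not moved: its cap is still at (327,187). I'll hand in now.

```bash
python3 d.py "[586,-178.5,70]" 1.989; python3 -c "
from cell import env
print(env.job_done())"
```

```text
t 11.6167 pos [ 587.2 -178.7   70.3] rot [3.1367 0.0036 1.9964] F [-2.8  0.9  7.5] open 0.002
tool shift mm [ 0.7 -1.   0.3] turn deg [0.28 0.21 0.43] j [-0.4   0.64  1.72  0.    0.77 -0.83]
the job is handed in; nothing more can be done
None
```

I set the tallest jar on the post and let go of it, then pressed the lever to the third step. I handed in at 11.6 s with the lever still held down.

- **Lever:** the last reading had the fingertips at z = 70.3 mm, against 70 mm for the third step, with about 7.5 N of upward push. The force rose and fell on the way down as expected for the detents. In the last picture the pad was level with the projected third-step height.
- **Jar:** touchdown on the post was gentle, about 5 N, at the expected height. The last scene picture showed it upright and in the same place as just after release.
- **Disagreement:** the two cameras differed by about 4 mm in x on the post's position. I placed the jar at a middle value, so its centring is good to roughly 2 mm.
- **Not checked:** I did not re-measure the other jars and the carton at the end, but the arm was not moved near them after the grasp. In the last top view the arm hid most of the jar, so the final jar check rests on the scene camera alone.

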